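# Shut the table chopper and hold its dial at the third click

## Task

Set the small table chopper running: fold its stiff, half-open lid right down until it lies shut on the bowl, then press the thumb wing of its spring-return dial down past the first two clicks to the third and hold it there against the spring with the fingers. Leave the dial alone until the lid is shut, do not disturb the mug, jars and pepper mill near it, and finish while still holding the wing down: it springs back as soon as it is let go.

Things in the scene. Friction and masses are not known exactly. Their poses are not given: they have to be found in the camera images.
- chopper: Table chopper, fixed to the table: a grey plastic housing 200 (x) x 150 (y) x 30 mm with an open square steel bowl (120 x 140 mm, rim 95 mm above the table) on its rear half and the dial on its front part. Origin: centre of the underside; its x axis points from the dial (front) to the lid's hinge (back), y to its left, z up. Its front always faces roughly towards the robot (within about 25 degrees).
- lid (a joint): Angle of the lid (rad): 0 = shut, flat on the bowl's rim (end stop); it grows as the free front edge rises. Starts between 0.8 and 1.3. The hinge is stiff: the lid stays wherever it is left; 2 to 3 N on its free edge folds it.
- lid_hinge (a point): Point on the lid's hinge line, mid-width: 106 mm behind the chopper's origin (chopper x), 98.5 mm above the table. The hinge line runs along the chopper's y. The lid is a white panel 137 mm long from the hinge, 150 mm wide, 7 mm thick (its outer face is 4 mm above the hinge line when shut), with a low lip (to 9 mm above the hinge line) 126 to 136 mm from the hinge.
- lid_edge (a point): Point on the lid's outer face, mid-width, 115 mm from the hinge, near the free edge: a good place to push. The outer face looks up when shut and up and away from the robot when open, so push on it from above and behind.
- dial (a joint): Turn of the dial (rad): 0 = rest (off), grows as the wing is pressed down. Clicks (detents) at about 0.22, 0.44 and 0.66; end stop at 0.71, just past the third click. The spring pulls it back to 0 from everywhere, the clicks do not hold it: about 4 N down on the pad at the start, 8 N at the third click, up to 2.5 N more on the hump before each click.
- dial_axis (a point): Middle of the dial's axis, 52 mm in front of the chopper's origin (chopper -x), 75 mm above the table. The axis runs along the chopper's y. The dial is a steel drum, 48 mm in diameter and 54 mm wide, between two cheeks whose tops are 93 mm above the table.
- wing_pad (a point): Point on the upper face of the thumb wing where to press it, mid-width, 60 mm from the dial's axis along the wing and 4 mm above the wing's middle plane. At rest it is 100 mm above the table, at the third click 60 mm.
- thumb_wing: The dial's turning part with its thumb wing: a black bar 34 mm wide and 8 mm thick that sticks out of the steel drum to the front as far as 78 mm from the axis, with small ridges near its end. Origin on the dial's axis; at rest its axes are the chopper's own, and y is the dial's axis. At rest the wing slopes 0.35 rad upward to the front, at the third click 0.31 rad downward; nothing is below its outer 28 mm but the table.
- mug_mid (a point): Small mug (65 x 92 x 49 mm), half-way up; stands some way to the left of the chopper. A bystander.
- jar_a_mid (a point): Spice jar, 41 mm in diameter, 105 mm tall, half-way up; stands close to the chopper's right side. A bystander.
- jar_b_mid (a point): Spice jar like the other, half-way up; close to the chopper's right side, in front of or behind the other. A bystander.
- mill_mid (a point): Wooden pepper mill, 58 mm in diameter, 170 mm tall, half-way up; stands some way to the left of the chopper. A bystander.

How it is judged:
By the outcome, as a careful person would: the job done as asked, in the order asked, and still so for the second after the job is handed in, while the arm keeps its last pose, push and grip.
It also fails if it takes over 40 s, if anything falls off the work surface, if the arm or the gripper's body presses on something with over 40 N, if the wrist force passes 120 N, or if a joint passes its speed limit or range.

## Robot

A 6-joint arm with a two-finger parallel gripper is mounted at the origin on a cart in front of the work surface, level with it; the furniture and walls round the work are solid. World frame = base frame: x ahead of the robot, y to its left, z up, the work surface at z = 0. Lengths are in m, angles in rad, forces in N, time in s.
With the tool pointing down it reaches from about 0.375 to 0.825 m from the base axis. Payload 5.5 kg.
Tool frame: the origin (TCP) lies between the finger pads; the fingertips stand 19 mm ahead of it and the grasp point (between the pads) is the TCP (finger_overhang is the distance from the TCP to the fingertips, in m); z points along the fingers, y is the line along which they close (so a half turn about z gives the same grasp; the last joint's range is limited). The gripper opens to 85 mm and grips with 20 to 120 N. Pads are 22 mm wide; open, the fingers measure 114 mm over their backs; the gripper's body (76 mm by 85 mm) begins 54 mm behind the grasp point. The pads swing forward as they close: fully open they stand 13 mm farther back than shut.
Start: joints at [-1.349, 0.314, -0.047, 1.21, 0, 1.571], TCP at [0.132, -0.585, 0.25] pointing down, gripper open.
Joint ranges: [-2.67, 2.67], [-0.69, 1.73], [-1.03, 1.25], [-2.08, 2.16], [-1.42, 1.45], [-3.14, 3.14]. Speed limits (rad/s): [2.39, 2.39, 3.01, 3.14, 3.14, 3.14].

## Interface

Orientations are given as a unit quaternion [x, y, z, w].
In Python, from plant import * gives the robot as it stands.
- The arm moves only by the tool send_rows, never from a script. Its argument "steps" is a list of rows, each a list of 3 entries, a list of its own where there are three numbers: the shift along the tool's x, y, z in units of 30 mm (1.0 is 30 mm), then the turn, a rotation vector about the tool's x, y, z in units of 10 degrees (1.0 is 10 degrees), then the closure, from 0 (fully open) to 1 (shut). A call has 1 to 12 rows; each row is the pose to reach, as a shift and turn from the pose commanded when the call began, along the tool's axes at that moment; what a row does not reach only later rows make up. A row lasts 1/8 s, in which the tool goes at most 62.5 mm and 10.7 degrees, less where a joint would pass 70% of its speed; a pose out of reach is approached as far as the arm can. A call with a gripper value outside its range is refused whole. The fingers move at their own pace and stop on an object; "squeeze" is the grip in N (left out, the last holds). Time passes only in rows, so rows that repeat a pose let the fingers close. It gives the time, the measured TCP pose, the force, the opening and the grip force at its end, in the units of the state.
- get_obs(): the state, without advancing time (a new reading comes with each control period).
- read_camera(name): name is "scene" or "top"; returns a dict with "image" (400x640x3 uint8, red, green, blue), "intrinsics" (3x3 intrinsics, pixels), "R" (3x3) and "t" (3): a world point X has camera coordinates R X + t. Camera axes: x right, y down, z forward; pixel columns grow to the right and rows downward; lengths in m; the calibration is good to about 2 mm. A picture is of the moment at which its call begins. There is no depth.
- hand_in(): hands the job in; it is judged then, once.
The state is a dict: "time": time; "joints": joint angles; "qd": joint speeds; "effort": joint torques, N m; "ee_pos": TCP position; "ee_rot": TCP orientation; "contact_force": force on the tool from outside, world axes, zero at the start; "torque": the same for the moment, N m; "gripper_width": finger opening in m; "grip_force": force on a finger pad.
Only numpy, scipy, OpenCV 4.12 (cv2) and the standard library are available. Lean on these libraries where they do the work, as an engineer would, in place of code of your own. Each camera call takes 0.05 s, during which the arm holds its last target. There are 200 camera calls.

## Working session

There is one attempt and no reset: what is moved stays moved. The work goes in short steps, Python scripts to look and compute and a tool call to move; the robot and the scene stay as the last step left them, time stands still between calls to the robot, and variables do not carry over. Pictures are saved under pics/ and viewed, at most 10 in all, crops included, and the job is handed in when it is done.

Besides the shell and the picture viewer there is one more tool, called after "Emit:" as name(argument=value, ...) on one line, values as JSON. send_rows: Moves the arm, as the interface text tells. Its arguments: {"type":"object","properties":{"steps":{"type":"array","items":{"type":"array"}},"squeeze":{"type":"number"}},"required":["steps"]}

```bash
mkdir -p pics; ls
python3 - <<'E'
from plant import *
import cv2
o=get_obs();print({k:o[k] for k in('time','ee_pos','ee_rot','gripper_width','contact_force')})
for n in('scene','top'):
    c=read_camera(n);cv2.imwrite(f'pics/{n}0.png',c['image'][:,:,::-1]);print(n,c['intrinsics'],c['R'],c['t'])
E
```

```text
pics
{'time': 0.0, 'ee_pos': array([ 0.13185455, -0.58476448,  0.24944318]), 'ee_rot': array([ 9.93857389e-01,  1.10665031e-01, -9.22543300e-05, -8.55941161e-04]), 'gripper_width': 0.0851242292588143, 'contact_force': array([-0.34069325,  0.21722085,  0.30509528])}
scene [[495.09069577   0.         324.20462074]
 [  0.         495.09069577 206.03639508]
 [  0.           0.           1.        ]] [[-0.87970089 -0.47545381  0.00836812]
 [-0.35018063  0.63581006 -0.68783653]
 [ 0.32171396 -0.60802076 -0.72581739]] [0.58595654 0.22926702 1.14055455]
top [[370.63232843   0.         313.32898305]
 [  0.         370.63232843 199.32770598]
 [  0.           0.           1.        ]] [[ 0.02382786 -0.99971091  0.00321527]
 [-0.98141261 -0.0240041  -0.19040242]
 [ 0.19042456  0.00138138 -0.98170086]] [0.07065392 0.64192878 0.90916193]
```

View pics/scene0.png

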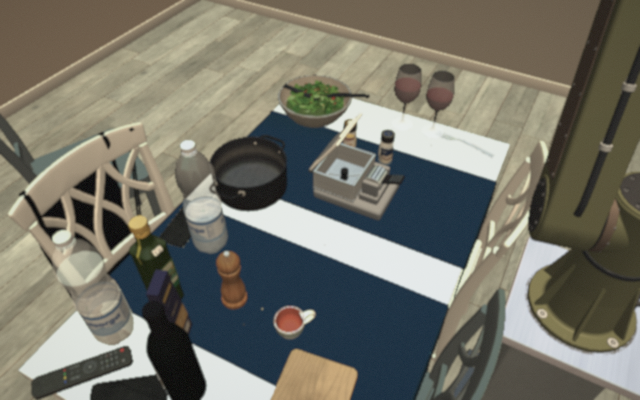

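View pics/top0.png

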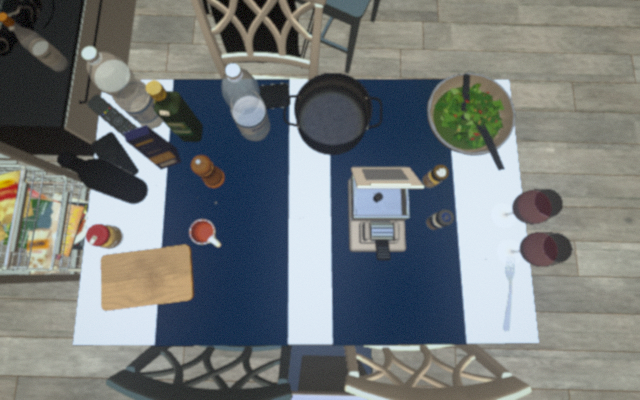

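The scene view shows the chopper around (350,180), with the lid edge-on near (335,140) and the black wing at (395,180). In the top view the chopper is at (380,215), the lid at (388,178), the wing at (383,248), and the jars at (435,176) and (438,218).

Run:
```python
import cv2,numpy as np
a=cv2.imread('pics/top0.png')[155:265,335:455];b=cv2.imread('pics/scene0.png')[105:225,290:410]
f=lambda i:cv2.resize(i,None,fx=5,fy=5,interpolation=cv2.INTER_CUBIC)
cv2.imwrite('pics/ct.png',f(a));cv2.imwrite('pics/cs.png',f(b))
```

```text
(no output)
```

View pics/ct.png

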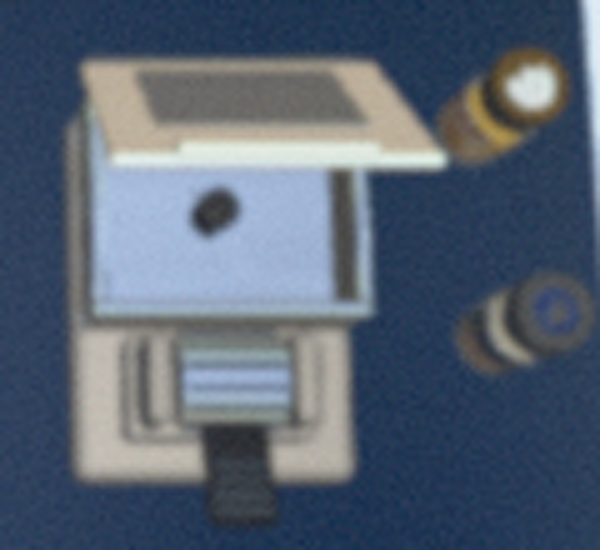

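View pics/cs.png

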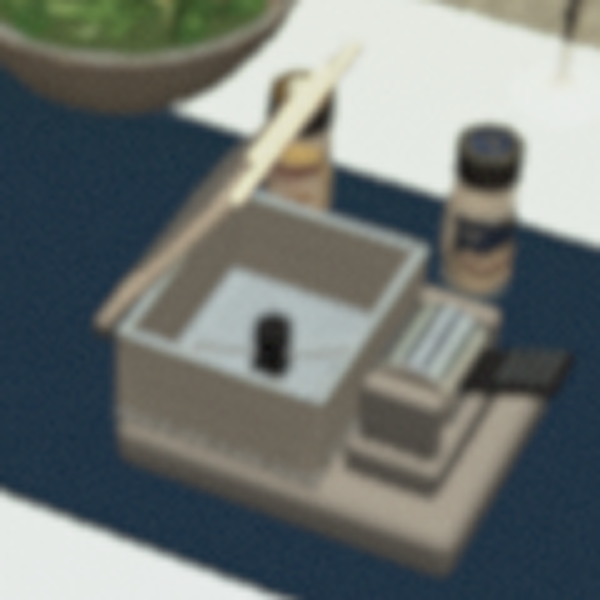

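```bash
cat > h.py <<'E'
import numpy as np
CAM={'scene':(np.array([[495.09,0,324.2046],[0,495.09,206.0364],[0,0,1]]),np.array([[-0.87970089,-0.47545381,0.00836812],[-0.35018063,0.63581006,-0.68783653],[0.32171396,-0.60802076,-0.72581739]]),np.array([0.58595654,0.22926702,1.14055455])),
'top':(np.array([[370.632,0,313.329],[0,370.632,199.3277],[0,0,1]]),np.array([[0.02382786,-0.99971091,0.00321527],[-0.98141261,-0.0240041,-0.19040242],[0.19042456,0.00138138,-0.98170086]]),np.array([0.07065392,0.64192878,0.90916193]))}
def ray(n,p):
    K,R,t=CAM[n];return -R.T@t,R.T@np.linalg.solve(K,[*p,1.])
def onz(n,p,z):
    c,d=ray(n,p);return c+d*(z-c[2])/d[2]
def tri(p,q):
    c,d=ray('top',p);e,f=ray('scene',q);s=np.linalg.lstsq(np.c_[d,-f],e-c,rcond=None)[0]
    a,b=c+d*s[0],e+f*s[1];return (a+b)/2,np.linalg.norm(a-b)
def proj(n,X):
    K,R,t=CAM[n];v=K@(R@np.asarray(X)+t);return v[:2]/v[2]
E
python3 - <<'E'
from h import *
np.set_printoptions(precision=4,suppress=True)
T=lambda u,v:(u/5-.4+335,v/5-.4+155); S=lambda u,v:(u/5-.4+290,v/5-.4+105)
for nm,p,z in [('hFL',(75,484),.03),('hFR',(356,482),.03),('hBL',(67,120),.03),('rimFL',(92,318),.095),('rimFR',(374,316),.095),('wL',(213,523),.102),('wR',(278,522),.102),('drumL',(180,382),.099),('drumR',(296,382),.099)]:
    print(nm,onz('top',T(*p),z))
for nm,p,z in [('hFL',(447,568),.03),('hBL',(118,448),.03),('rimFL',(322,403),.095),('rimFR',(428,245),.095),('rimBL',(120,330),.095)]:
    print('S',nm,onz('scene',S(*p),z))
for nm,p,q in [('lidL',(112,165),(240,200)),('lidR',(448,165),(360,45)),('rimFL',(92,316),(322,403)),('rimFR',(374,314),(428,245)),('jarA',(527,85),(302,80)),('jarB',(552,308),(491,135))]: print(nm,*tri(T(*p),S(*q)))
E
```

```text
hFL [ 0.5088 -0.0127  0.03  ]
hFR [ 0.5134 -0.1609  0.03  ]
hBL [ 0.7062 -0.0073  0.03  ]
rimFL [ 0.5879 -0.0143  0.095 ]
rimFR [ 0.5923 -0.1556  0.095 ]
wL [ 0.4876 -0.0728  0.102 ]
wR [ 0.4889 -0.1045  0.102 ]
drumL [ 0.5564 -0.0576  0.099 ]
drumR [ 0.5578 -0.1151  0.099 ]
S hFL [ 0.5053 -0.0003  0.03  ]
S hBL [0.6972 0.0055 0.03  ]
S rimFL [ 0.5894 -0.0174  0.095 ]
S rimFR [ 0.5931 -0.1574  0.095 ]
S rimBL [ 0.7073 -0.0156  0.095 ]
lidL [ 0.638  -0.0103  0.2151] 0.00203354424598666
lidR [ 0.6441 -0.1609  0.2081] 0.00041985045693119285
rimFL [ 0.5882 -0.014   0.0985] 0.00041629998108469153
rimFR [ 0.5927 -0.1553  0.0968] 0.0007717922333707413
jarA [ 0.7072 -0.2293  0.1181] 0.0005435350867145309
jarB [ 0.594  -0.2381  0.1155] 0.0026905132875781053
```

```bash
cat >> h.py <<'E'
from scipy.spatial.transform import Rotation as Ro
O=np.array([.611,-.0845]);YAW=.03
def W(x,z,y=0):
    c,s=np.cos(YAW),np.sin(YAW);return np.array([O[0]+c*x-s*y,O[1]+s*x+c*y,z])
def rows(pts,pitch=None):
    from plant import get_obs
    o=get_obs();R=Ro.from_quat(o['ee_rot']);p=np.array(o['ee_pos'])
    c,s=np.cos(YAW),np.sin(YAW)
    print('t',o['time'],'pos',p.round(4),'chop',np.round([c*(p[0]-O[0])+s*(p[1]-O[1]),-s*(p[0]-O[0])+c*(p[1]-O[1])],4),'F',np.round(o['contact_force'],1),'w',round(o['gripper_width'],4))
    for k,q in enumerate(pts):
        G=Ro.from_euler('z',YAW)*Ro.from_euler('y',0 if pitch is None else pitch[k])*Ro.from_quat([1,0,0,0])
        print((R.inv().apply(q-p)/.03).round(2).tolist(),((R.inv()*G).as_rotvec()/np.radians(10)).round(2).tolist())
E
python3 - <<'E'
from h import *
rows([np.array([.14,-.58,.33]),np.array([.35,-.38,.45]),W(.085,.36),W(.085,.30)])
E
```

```text
t 0.1 pos [ 0.1319 -0.5848  0.2495] chop [-0.4939 -0.4857] F [ 0.1 -0.2  0.1] w 0.0851
[0.3, -0.1, -2.68] [-0.01, 0.0, 1.1]
[8.59, -5.07, -6.67] [-0.01, 0.0, 1.1]
[22.03, -12.22, -3.66] [-0.01, 0.0, 1.1]
[22.03, -12.22, -1.66] [-0.01, 0.0, 1.1]
```

Emit:
send_rows(steps=[[[0.3,-0.1,-2.7],[0,0,0],1],[[2,-1,-5.5],[0,0,0],1],[[4,-2,-6.7],[0,0,0],1],[[6,-3.3,-6.7],[0,0,0.5],1],[[8,-4.5,-6.7],[0,0,1.1],1],[[10,-5.6,-6.7],[0,0,1.1],1],[[12,-6.7,-6.5],[0,0,1.1],1],[[14,-7.8,-6],[0,0,1.1],1],[[16,-8.9,-5.5],[0,0,1.1],1],[[18,-10,-5],[0,0,1.1],1],[[20,-11.1,-4],[0,0,1.1],1],[[22,-12.2,-3.7],[0,0,1.1],1]], squeeze=20)

```text
time: 1.6
ee_pos: [0.6083, -0.1596, 0.3868]
ee_rot: [1.0, 0.015, -0.0, 0.0]
contact_force: [0.8, -1.5, 0.1]
gripper_width: -0.0003
grip_force: 0.0
```

Run:
```python
from h import *
rows([W(.085,.36),W(.085,.30),W(.085,.207),W(.065,.207)])
```

```text
t 1.6 pos [ 0.6083 -0.1596  0.3868] chop [-0.0049 -0.0749] F [ 0.8 -1.5  0.1] w -0.0003
[3.0, -2.5, 0.89] [-0.0, 0.0, -0.0]
[3.0, -2.5, 2.89] [-0.0, 0.0, -0.0]
[3.0, -2.5, 5.99] [-0.0, 0.0, -0.0]
[2.34, -2.5, 5.99] [-0.0, 0.0, -0.0]
```

Emit:
send_rows(steps=[[[1.5,-1.2,0.4],[0,0,0],1],[[3,-2.5,0.9],[0,0,0],1],[[3,-2.5,2.0],[0,0,0],1],[[3,-2.5,2.9],[0,0,0],1],[[3,-2.5,2.9],[0,0,0],1]])

```text
time: 2.22
ee_pos: [0.6935, -0.0831, 0.2976]
ee_rot: [1.0, 0.015, -0.003, -0.0]
contact_force: [0.9, -0.2, 0.5]
gripper_width: -0.0002
grip_force: 0.0
```

Run:
```python
from h import *
from plant import *
import cv2
f=lambda i:cv2.resize(i[60:260,270:470],None,fx=2.9,fy=2.9,interpolation=cv2.INTER_CUBIC)
a=f(read_camera('scene')['image']);cv2.imwrite('pics/s2.png',a[:,:,::-1])
R=.105
P=[W(.085,.207)]
for th in [1.0,.9,.75,.6,.45,.3,.15,0,-.03]:
    P.append(W(.106-R*np.cos(th)+.004*np.sin(th)+.011,.0985+R*np.sin(th)+.004*np.cos(th)+.019))
rows(P)
```

```text
t 2.275 pos [ 0.6942 -0.0834  0.2998] chop [ 0.0832 -0.0014] F [-0.5  1.   0.6] w -0.0003
[0.07, -0.04, 3.09] [-0.0, 0.02, -0.0]
[-0.64, -0.04, 3.06] [-0.0, 0.02, -0.0]
[-0.94, -0.04, 3.26] [-0.0, 0.02, -0.0]
[-1.33, -0.04, 3.6] [-0.0, 0.02, -0.0]
[-1.68, -0.04, 4.0] [-0.0, 0.02, -0.0]
[-1.96, -0.04, 4.44] [-0.0, 0.02, -0.0]
[-2.16, -0.04, 4.92] [-0.0, 0.02, -0.0]
[-2.3, -0.04, 5.43] [-0.0, 0.02, -0.0]
[-2.36, -0.04, 5.95] [-0.0, 0.02, -0.0]
[-2.36, -0.04, 6.06] [-0.0, 0.02, -0.0]
```

View pics/s2.png

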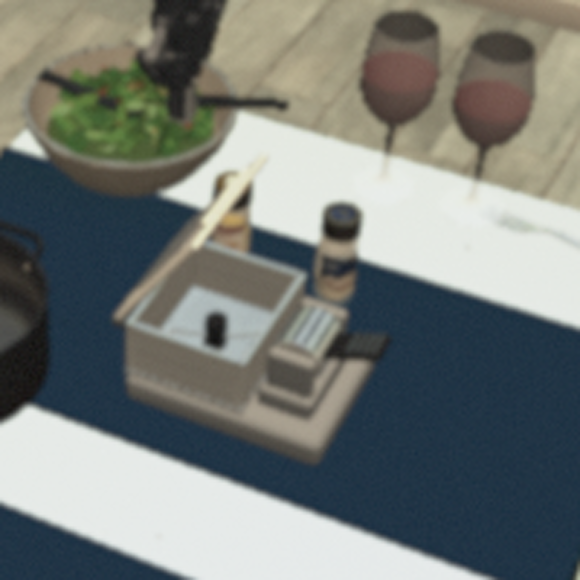

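The fingertips (182,115 in the crop) hang above and behind the lid edge (230,200). The chopper and jars are untouched. I'll descend and fold the lid along its arc.

Emit:
send_rows(steps=[[[0.2,0,1.5],[0,0,0],1],[[0.2,0,3.0],[0,0,0],1],[[0,0,3.05],[0,0,0],1],[[-0.6,0,3.06],[0,0,0],1],[[-0.95,0,3.25],[0,0,0],1],[[-1.3,0,3.6],[0,0,0],1],[[-1.5,0,3.8],[0,0,0],1]])

```text
time: 3.15
ee_pos: [0.6509, -0.0853, 0.1902]
ee_rot: [1.0, 0.015, 0.002, 0.0]
contact_force: [0.1, 0.5, 0.5]
gripper_width: 0.0001
grip_force: 0.6
```

Run:
```python
from h import *
R=.105
P=[]
for th in [.6,.45,.3,.15,0,-.03]:
    P.append(W(.106-R*np.cos(th)+.004*np.sin(th)+.011,.0985+R*np.sin(th)+.004*np.cos(th)+.019))
rows(P)
```

```text
t 3.15 pos [ 0.6509 -0.0853  0.1902] chop [ 0.0399 -0.002 ] F [0.1 0.5 0.5] w 0.0001
[-0.24, -0.07, 0.33] [0.0, -0.02, -0.0]
[-0.53, -0.07, 0.78] [0.0, -0.02, -0.0]
[-0.74, -0.07, 1.26] [0.0, -0.02, -0.0]
[-0.88, -0.07, 1.76] [0.0, -0.02, -0.0]
[-0.94, -0.07, 2.28] [0.0, -0.02, -0.0]
[-0.94, -0.07, 2.39] [0.0, -0.02, -0.0]
```

Run:
```python
from plant import *
import cv2
f=lambda i,x,y:cv2.resize(i[y:y+100,x:x+100],None,fx=4,fy=4,interpolation=cv2.INTER_CUBIC)
a=cv2.hconcat([f(read_camera('scene')['image'],295,105),f(read_camera('top')['image'],345,155)]);cv2.imwrite('pics/s3.png',a[:,:,::-1])
```

```text
(no output)
```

View pics/s3.png

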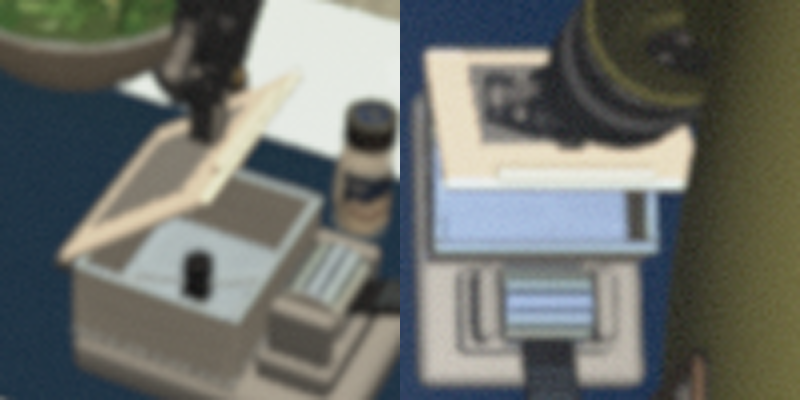

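The lid has folded to about 0.7 rad, its free edge now running from (205,200) to (295,75) with the fingers on its outer face. Continuing the arc.

Emit:
send_rows(steps=[[[-0.24,0,0.33],[0,0,0],1],[[-0.53,0,0.78],[0,0,0],1],[[-0.74,0,1.26],[0,0,0],1],[[-0.88,0,1.76],[0,0,0],1],[[-0.94,0,2.1],[0,0,0],1],[[-0.94,0,2.3],[0,0,0],1],[[-0.94,0,2.4],[0,0,0],1],[[-0.94,0,2.4],[0,0,0],1]])

```text
time: 4.25
ee_pos: [0.6212, -0.0856, 0.1208]
ee_rot: [1.0, 0.015, 0.001, 0.0]
contact_force: [-19.2, 2.7, 46.5]
gripper_width: 0.0001
grip_force: 23.0
```

Emit:
send_rows(steps=[[[0,0,-0.6],[0,0,0],1],[[0,0,-1.4],[0,0,0],1],[[-1.5,0,-1.5],[0,0,0],1],[[-3,0,-1.5],[0,0,0],1],[[-4,0,-1.5],[0,0,0],1],[[-4,0,-1.5],[0,0,0],1]])

```text
time: 5.0
ee_pos: [0.4996, -0.0892, 0.1594]
ee_rot: [1.0, 0.015, -0.001, -0.0]
contact_force: [0.1, -0.3, -0.2]
gripper_width: -0.0001
grip_force: 0.0
```

Run:
```python
from plant import *
from h import *
import cv2
rows([W(-.114,z+.019) for z in (.110,.100,.080,.065,.06,.057,.054)])
f=lambda i,x,y:cv2.resize(i[y:y+100,x:x+100],None,fx=4,fy=4,interpolation=cv2.INTER_CUBIC)
a=cv2.hconcat([f(read_camera('scene')['image'],310,115),f(read_camera('top')['image'],345,155)]);cv2.imwrite('pics/s4.png',a[:,:,::-1])
```

```text
t 5.0 pos [ 0.4996 -0.0892  0.1594] chop [-0.1115 -0.0013] F [ 0.1 -0.3 -0.2] w -0.0001
[-0.08, -0.04, 1.01] [-0.0, 0.01, -0.0]
[-0.08, -0.04, 1.35] [-0.0, 0.01, -0.0]
[-0.08, -0.04, 2.01] [-0.0, 0.01, -0.0]
[-0.08, -0.04, 2.51] [-0.0, 0.01, -0.0]
[-0.08, -0.04, 2.68] [-0.0, 0.01, -0.0]
[-0.08, -0.04, 2.78] [-0.0, 0.01, -0.0]
[-0.08, -0.04, 2.88] [-0.0, 0.01, -0.0]
```

View pics/s4.png

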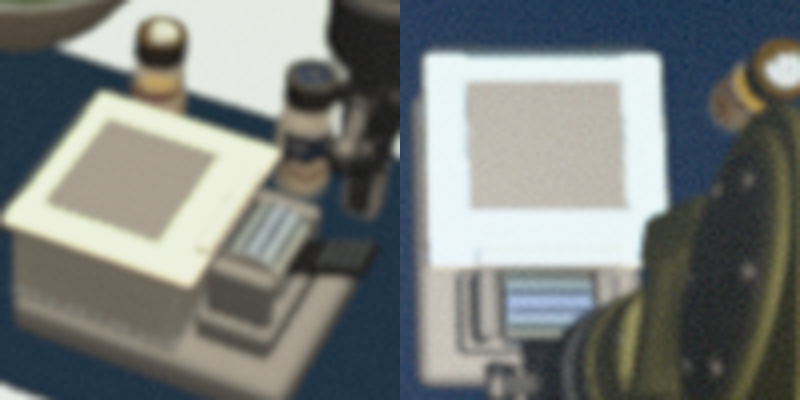

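The lid lies flat on the bowl. The fingertips at (362,205) are above the wing at (345,257), and the jars are in place. Now I'll press down.

Emit:
send_rows(steps=[[[-0.08,0,0.6],[0,0,0],1],[[-0.08,0,1.0],[0,0,0],1],[[-0.08,0,1.3],[0,0,0],1],[[-0.08,0,1.6],[0,0,0],1],[[-0.08,0,1.9],[0,0,0],1],[[-0.08,0,2.2],[0,0,0],1],[[-0.08,0,2.5],[0,0,0],1],[[-0.08,0,2.65],[0,0,0],1],[[-0.08,0,2.65],[0,0,0],1]])

```text
time: 6.22
ee_pos: [0.5002, -0.0894, 0.0806]
ee_rot: [1.0, 0.015, 0.001, 0.0]
contact_force: [-2.5, 0.3, 9.4]
gripper_width: 0.0001
grip_force: 4.5
```

Run:
```python
from plant import *
from h import *
import cv2
rows([W(-.114,z+.019) for z in (.06,.057,.054)])
f=lambda i,x,y:cv2.resize(i[y:y+100,x:x+100],None,fx=4,fy=4,interpolation=cv2.INTER_CUBIC)
a=cv2.hconcat([f(read_camera('scene')['image'],330,125),f(read_camera('top')['image'],345,155)]);cv2.imwrite('pics/s5.png',a[:,:,::-1])
```

```text
t 6.225 pos [ 0.5002 -0.0894  0.0806] chop [-0.1109 -0.0015] F [-2.5  0.3  9.4] w 0.0001
[-0.1, -0.05, 0.05] [0.0, -0.01, -0.0]
[-0.1, -0.05, 0.15] [0.0, -0.01, -0.0]
[-0.1, -0.05, 0.25] [0.0, -0.01, -0.0]
```

View pics/s5.png

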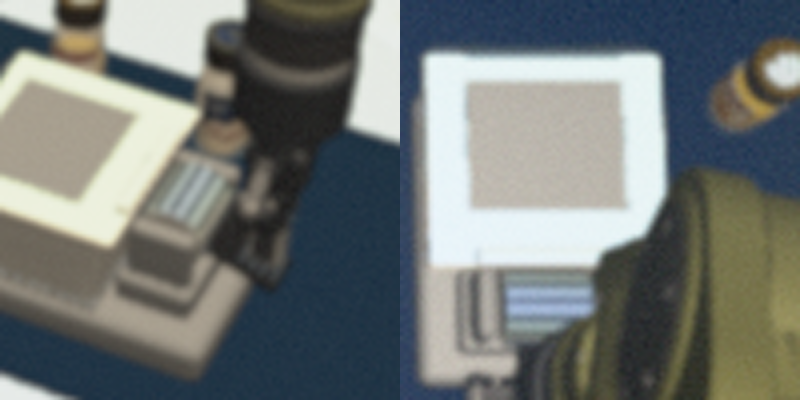

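The wing slopes down under the fingertips, its tip near (265,285). The lid is still shut. I'll press on a little until the end stop is felt.

Emit:
send_rows(steps=[[[0,0,0.06],[0,0,0],1],[[0,0,0.12],[0,0,0],1],[[0,0,0.12],[0,0,0],1]])

```text
time: 6.7
ee_pos: [0.5008, -0.0894, 0.0782]
ee_rot: [1.0, 0.015, 0.001, 0.0]
contact_force: [-4.5, 0.4, 15.5]
gripper_width: -0.0
grip_force: 8.0
```

Emit:
send_rows(steps=[[[0,0,0.06],[0,0,0],1],[[0,0,0.1],[0,0,0],1],[[0,0,0.1],[0,0,0],1]])

```text
time: 7.08
ee_pos: [0.5011, -0.0895, 0.0774]
ee_rot: [1.0, 0.015, 0.002, 0.0]
contact_force: [-11.9, 1.4, 38.0]
gripper_width: 0.0003
grip_force: 19.7
```

That is the end stop: 23 N more for 0.8 mm of travel. I'll ease the push back to a moderate hold.

Emit:
send_rows(steps=[[[0,0,-0.04],[0,0,0],1],[[0,0,-0.04],[0,0,0],1],[[0,0,-0.04],[0,0,0],1]])

```text
time: 7.45
ee_pos: [0.501, -0.0894, 0.0778]
ee_rot: [1.0, 0.015, 0.002, 0.0]
contact_force: [-7.7, 2.0, 28.5]
gripper_width: 0.0001
grip_force: 14.9
```

Run:
```python
from plant import *
from h import *
import cv2
f=lambda i,x,y:cv2.resize(i[y:y+100,x:x+100],None,fx=4,fy=4,interpolation=cv2.INTER_CUBIC)
a=cv2.hconcat([f(read_camera('scene')['image'],330,125),f(read_camera('top')['image'],345,155)]);cv2.imwrite('pics/s6.png',a[:,:,::-1])
rows([])
```

```text
t 7.55 pos [ 0.501  -0.0894  0.0777] chop [-0.1101 -0.0016] F [-8.6  2.3 28.5] w 0.0001
```

View pics/s6.png

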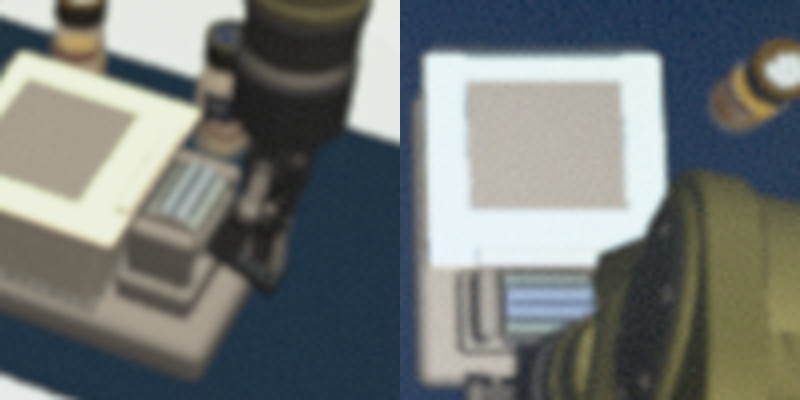

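The lid is shut, the wing is held at its stop under the fingertips (tip near (265,288)) with a steady 28 N, and both jars are undisturbed. Handing in.

```bash
python3 -c "
from plant import *
print(hand_in())"
```

```text
the job is handed in; nothing more can be done
None
```

Job handed in at about 7.6 s: the lid is folded shut on the bowl, and the closed fingers hold the wing at the end stop just past the third click with about 28 N. The jars show no movement in the pictures; the mug and mill were not re-checked, but the arm never went near them.

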